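# Clamp the dish mould on the banding wheel

### The job

The plaster dish mould on the potter's banding wheel is still loose under its clamps. Turn the blue clamp bolt clockwise, seen from above, until it is home against its end stop, then do the same with the yellow one, and let go. Leave the red bolt alone, which locks the wheel, and do not disturb the spool, the bowl or the roll of tape on the table.

Things in the scene. Friction and masses are not known exactly. Their poses are not given: they have to be found in the camera images.
- wheel: low potter's banding wheel, does not turn: a round slate-grey disc 300 mm across, its top at z 0.045. Origin on the table under its centre. On its middle sits a round white plaster dish mould with clay in it: flange 150 mm across up to z 0.06, body 110 mm across up to z 0.075. Only the bolts rise higher. Any yaw.
- blue_grip (a point): blue T-grip of a clamp bolt on the wheel: upright bar 56 long, 14 thick, 32 mm tall (z 0.085 to 0.117), pinched across its 14 mm from above. Point on the turning axis at z 0.103; x along the bar, y across it, z up. +x: side of its steel dog (z 0.061 to 0.068, 47 mm long), which points at the wheel's centre when home. 105 mm from that centre; three bolts, 120 degrees apart.
- blue_bolt (a joint): turn of the blue bolt, rad, grows clockwise seen from above: 0 fully open, 1.4 hard end stop (home, dog over the mould's flange). Starts between 0 and 0.45. Needs about 0.06 N m, stays where it is left; does not rise or sink as it turns. One grasp suffices.
- yellow_grip (a point): yellow T-grip of a clamp bolt on the wheel: upright bar 56 long, 14 thick, 32 mm tall (z 0.085 to 0.117), pinched across its 14 mm from above. Point on the turning axis at z 0.103; x along the bar, y across it, z up. +x: side of its steel dog (z 0.061 to 0.068, 47 mm long), which points at the wheel's centre when home. 105 mm from that centre; three bolts, 120 degrees apart.
- yellow_bolt (a joint): turn of the yellow bolt, rad, grows clockwise seen from above: 0 fully open, 1.4 hard end stop (home, dog over the mould's flange). Starts between 0 and 0.45. Needs about 0.06 N m, stays where it is left; does not rise or sink as it turns. One grasp suffices.
- red_end (a point): end of the T-grip of the red bolt, 28 mm from its axis, at z 0.103. The same size and shape of grip as the others, without a dog; it turns as easily. Not to be turned.
- spool: cream thread spool, a cone standing on the table, 80 mm across at the foot, 100 mm tall, 250 g, loose; origin under its centre
- bowl: small light wooden bowl, 110 mm across, 45 mm tall, loose on the table; origin under its centre
- tape: roll of cream tape lying flat on the table, 100 mm across, 25 mm tall, loose; origin under its centre

How it is judged:
On the way, in this order (a step that is already met when the one before it is completed fails the run):
1. the blue bolt is home, within 10 degrees of its end stop (value of joint blue_bolt above 1.225 rad), for 0.2 s.
2. then the yellow bolt is home, within 10 degrees of its end stop (value of joint yellow_bolt above 1.225 rad), for 0.2 s.
At the end, for the whole second after the job is handed in: The blue and the yellow bolt both rest within 10 degrees of their end stops (joint above 1.225 of 1.4 rad) and have stopped turning (under 0.05 rad/s) (value of joint each of blue_bolt, yellow_bolt above 1.225 rad and velocity of joint blue_bolt between -0.05 and 0.05 rad/s and velocity of joint yellow_bolt between -0.05 and 0.05 rad/s); the robot touches nothing.
It fails at once if the red bolt is turned (its grip's end moves more than 8 mm, about 16 degrees) (distance of red_end from where it was at the start of the episode above 0.008 m).
It fails at once if the spool is moved by more than 20 mm (distance of spool from where it was at the start of the episode above 0.02 m).
It fails at once if the bowl is moved by more than 20 mm (distance of bowl from where it was at the start of the episode above 0.02 m).
It fails at once if the tape is moved by more than 20 mm (distance of tape from where it was at the start of the episode above 0.02 m).
It also fails if it takes over 48 s, if anything falls off the work surface, if the arm or the gripper's body presses on something with over 40 N, if the wrist force passes 120 N, or if a joint passes its speed limit or range.

### The arm

A 6-joint arm with a two-finger parallel gripper is mounted at the origin on the work surface. World frame = base frame: x ahead of the robot, y to its left, z up, the work surface at z = 0. Lengths are in m, angles in rad, forces in N, time in s.
With the tool pointing down it reaches from about 0.425 to 0.95 m from the base axis. Payload 3.5 kg.
Tool frame: the origin (TCP) lies between the finger pads; the fingertips stand 19 mm ahead of it and the grasp point (between the pads) is the TCP; z points along the fingers, y is the line along which they close (so a half turn about z gives the same grasp; the last joint's range is limited). The gripper opens to 85 mm and grips with 20 to 120 N. Pads are 22 mm wide; open, the fingers measure 114 mm over their backs; the gripper's body (76 mm by 85 mm) begins 54 mm behind the grasp point. The pads swing forward as they close: fully open they stand 13 mm farther back than shut.
Start: joints at [1.058, 0.286, 1.577, -0, 1.279, -0.15], TCP at [0.24, 0.631, 0.25] pointing down, gripper open.
Joint ranges: [-2.77, 2.77], [-0.9, 2.22], [0.21, 2.48], [-1.53, 4.67], [0.24, 2.81], [-2.84, 2.84]. Speed limits (rad/s): [2.79, 2.79, 3.14, 3.14, 3.14, 3.14].

### API

Orientations are given as a unit quaternion [x, y, z, w].
In Python, from plant import get_state, cams, ctrl gives the robot as it stands. The module is installed in compiled form; this text tells all that it offers.
- The arm moves only by the tool jog_arm, never from a script. Its argument "deltas" is text: rows parted by semicolons, each of 6 numbers parted by spaces: the shift along the world's x, y, z normalised to -1 to 1, where 1 is 0.02 m, then the turn, a rotation vector about the world's x, y, z normalised to -1 to 1, where 1 is 0.1 rad. In form: x y z ax ay az; .... A call has 1 to 20 rows; each row shifts and turns the commanded pose from where the row before left it; what a row does not reach is not made up. A row lasts 1/8 s, in which the tool goes at most 62.5 mm and 10.7 degrees, less where a joint would pass 70% of its speed; a pose out of reach is approached as far as the arm can. A call with a number of a shift or a turn outside -1 to 1 is refused whole. A call with a gripper value outside its range is refused whole. "gripper" is the opening, from 0 (shut) to 1 (fully open), set as the call begins (left out, the last holds). The fingers move at their own pace and stop on an object; "squeeze" is the grip in N (left out, the last holds). Time passes only in rows, so rows that do not move let the fingers close. It gives the time, the measured TCP pose, the force, the opening and the grip force at its end, in the units of the state.
- get_state(): the state, without advancing time (a new reading comes with each control period).
- cams.read_camera(name): name is "side" or "top" or "wrist"; returns a dict with "color" (384x512x3 uint8, blue, green, red), "vfov" (degrees; the focal length in pixels is half the picture's height over the tangent of half this angle, whatever the lens; pixels are square), "cx", "cy" (the principal point, pixels), "rvec" (rotation vector, rad) and "tvec" (3), from world to camera coordinates, as OpenCV has them. Camera axes: x right, y down, z forward; pixel columns grow to the right and rows downward; lengths in m; the calibration is good to about 2 mm. The wrist camera is an equidistant fisheye: a pixel r from the principal point sees the ray r / f radians off the axis. A picture is of the moment at which its call begins. There is no depth.
- ctrl.sign_off(): hands the job in; it is judged then, once.
The state is a dict: "time": time; "qpos": joint angles; "dq": joint speeds; "joint_efforts": joint torques, N m; "eef_pos": TCP position; "tcp_rot": TCP orientation; "contact_force": force on the tool from outside, world axes, zero at the start; "wrist_torque": the same for the moment, N m; "opening": opening from 0.0 (shut) to 1.0 (fully open); "finger_force": force on a finger pad.
Only numpy, scipy, OpenCV 4.12 (cv2) and the standard library are available. Lean on these libraries where they do the work, as an engineer would, in place of code of your own. Each camera call takes 0.05 s, during which the arm holds its last target. There are 200 camera calls.

## Working session

There is one attempt and no reset: what is moved stays moved. The work goes in short steps, Python scripts to look and compute and a tool call to move; the robot and the scene stay as the last step left them, time stands still between calls to the robot, and variables do not carry over. Pictures are saved under pics/ and viewed, at most 10 in all, crops included, and the job is handed in when it is done.

Besides the shell and the picture viewer there is one more tool, called as name(argument=value, ...), one argument or row to a line, values as JSON. jog_arm: Moves the arm, as the interface text tells. Its arguments: {"type":"object","properties":{"deltas":{"type":"string"},"gripper":{"type":"number"},"squeeze":{"type":"number"}},"required":["deltas"]}

```bash
mkdir -p pics
cat > h.py <<'E'
import numpy as np,cv2,pickle
from plant import get_state,cams,ctrl
def grab(n,tag):
    d=cams.read_camera(n); cv2.imwrite(f'pics/{tag}.png',d['color']); pickle.dump(d,open(f'{tag}.pkl','wb')); return d
def ray(d,uv,z):
    uv=np.atleast_2d(np.asarray(uv,float)); R=cv2.Rodrigues(np.array(d['rvec'],float))[0]; t=np.array(d['tvec'],float).ravel()
    f=192/np.tan(np.radians(d['vfov'])/2); 
    r=np.c_[(uv[:,0]-d['cx'])/f,(uv[:,1]-d['cy'])/f,np.ones(len(uv))]@R; c=-R.T@t
    return c+r*((z-c[2])/r[:,2])[:,None]
E
python3 - <<'E'
from h import *
a=grab('top','top0')['color'];b=grab('side','side0')['color']
for n in('top0','side0'):
    d=pickle.load(open(n+'.pkl','rb'));R=cv2.Rodrigues(np.array(d['rvec'],float))[0];print(n,-R.T@np.ravel(d['tvec']),d['vfov'])
E
```

```text
top0 [0.45111801 0.0089621  1.0209702 ] 55.6557694385477
side0 [0.28987051 0.59578666 0.89428845] 54.70560678685248
```

View pics/top0.png

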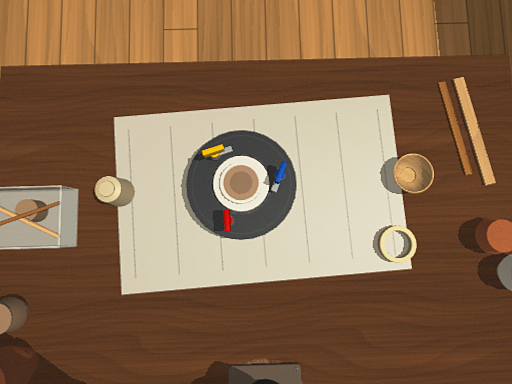

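View pics/side0.png

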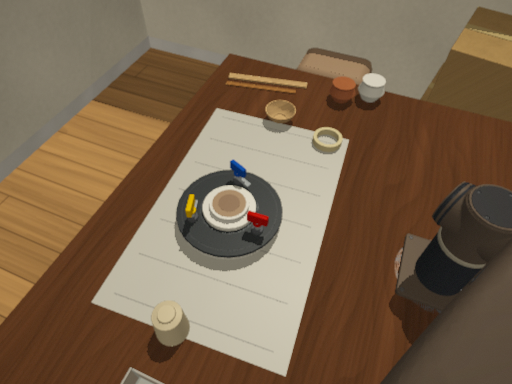

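The top view shows the wheel at about (241,185), with blue at (280,173), yellow at (214,152) and red at (227,220). The spool is at left (114,190), with the bowl (413,173) and tape (397,244) at right. The side view agrees.

```bash
cat > meas.py <<'E'
from h import *
import sys
def masks(d):
    h=cv2.cvtColor(d['color'],cv2.COLOR_BGR2HSV);H,S,V=cv2.split(h)
    return dict(blue=(H>105)&(H<128)&(S>150)&(V>50),yellow=(H>20)&(H<32)&(S>190)&(V>80),red=((H<4)|(H>176))&(S>200)&(V>80))
def meas(n):
    d=pickle.load(open(n+'.pkl','rb'));out={}
    for k,m in masks(d).items():
        nl,l,st,ce=cv2.connectedComponentsWithStats(m.astype(np.uint8))
        i=1+np.argmax(st[1:,4]);ys,xs=np.where(l==i)
        p=ray(d,np.c_[xs,ys],.105)[:,:2];c=p.mean(0);w,v=np.linalg.eigh(np.cov(p.T))
        rect=cv2.minAreaRect((p*1000).astype(np.float32))
        out[k]=c;print(n,k,st[i,4],c.round(4),'yaw',np.degrees(np.arctan2(v[1,1],v[0,1])).round(1)%180,'rect',np.round(rect[1],0),np.round(rect[2],1), 'px',ce[i].round(1))
    g=cv2.cvtColor(d['color'],cv2.COLOR_BGR2HSV)
    return d,out
if __name__=='__main__':
  for n in sys.argv[1:]:
    d,o=meas(n)
    if n[:3]=='top':
        # wheel: dark, low saturation
        h=cv2.cvtColor(d['color'],cv2.COLOR_BGR2HSV);m=((h[...,2]<95)&(h[...,1]<90)).astype(np.uint8)
        m=cv2.morphologyEx(m,cv2.MORPH_OPEN,np.ones((3,3)))
        cs=cv2.findContours(m,cv2.RETR_EXTERNAL,cv2.CHAIN_APPROX_NONE)[0]
        c=min((c for c in cs if cv2.contourArea(c)>4000),key=lambda c:abs(c[:,0].mean(0)-[241,185]).sum())[:,0]
        p=ray(d,c,.045)[:,:2].astype(np.float32);print('wheel',cv2.minEnclosingCircle(p),cv2.fitEllipse(p))
        # white mould flange
        m=((h[...,2]>170)&(h[...,1]<40)).astype(np.uint8);m[:,:205]=0;m[:,275:]=0;m[:150]=0;m[222:]=0
        cs=cv2.findContours(m,cv2.RETR_EXTERNAL,cv2.CHAIN_APPROX_NONE)[0];c=max(cs,key=cv2.contourArea)[:,0]
        p=ray(d,c,.06)[:,:2].astype(np.float32);print('mould',cv2.minEnclosingCircle(p),cv2.fitEllipse(p))
        cv2.imwrite('pics/crop_'+n+'.png',cv2.resize(d['color'][120:250,175:310],None,fx=4.5,fy=4.5,interpolation=cv2.INTER_CUBIC))
E
python3 meas.py top0 side0
python3 - <<'E'
from h import *
d=pickle.load(open('top0.pkl','rb'))
print('spool,bowl,tape',ray(d,[[106,189],[413,173],[397,244]],.05).round(3)); print(get_state()['tcp_rot'])
E
```

```text
top0 blue 143 [ 0.5951 -0.0544] yaw 157.0 rect [22. 59.] 77.8 px [280.3 172.3]
top0 yellow 187 [0.6553 0.1172] yaw 107.8 rect [27. 57.] 17.4 px [212.6 150.9]
top0 red 139 [0.4788 0.0837] yaw 3.5 rect [23. 53.] 88.4 px [227.  219.6]
wheel ((0.5762506127357483, 0.04989991709589958), 0.14866498112678528) ((0.5716527104377747, 0.04705044627189636), (0.2811158299446106, 0.2974165976047516), 30.53188133239746)
mould ((0.5767213702201843, 0.0483652763068676), 0.07454397529363632) ((0.5768525004386902, 0.04932304471731186), (0.14120396971702576, 0.14614824950695038), 96.48890686035156)
side0 blue 156 [ 0.5929 -0.0465] yaw 143.0 rect [33. 69.] 42.3 px [237.6 169.1]
side0 yellow 173 [0.6543 0.121 ] yaw 114.1 rect [26. 75.] 28.3 px [190.2 205.7]
side0 red 207 [0.476  0.0897] yaw 175.1 rect [49. 43.] 21.3 px [257.4 218.8]
spool,bowl,tape [[ 0.571  0.411  0.05 ]
 [ 0.592 -0.417  0.05 ]
 [ 0.404 -0.36   0.05 ]]
[ 1.80391780e-01  9.83594237e-01 -1.03469144e-03 -3.36164111e-04]
```

View pics/crop_top0.png

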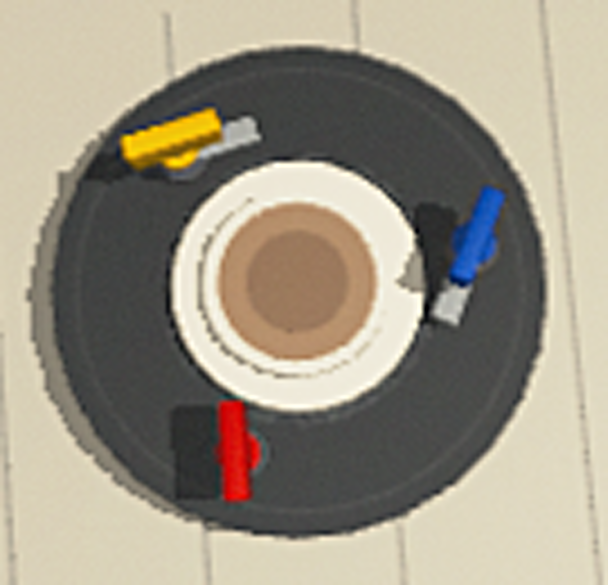

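Blue is at about (0.596,-0.054) with yaw 157°, so it needs -56° to get home. Yellow is at about (0.6565,0.117) and needs about -67°. Radii of 105 mm, 120° spacing and start values of 0.41 and 0.23 rad all agree with what was given. The tool yaw already nearly matches blue, so I'm moving over it.

jog_arm(
  deltas="0.5 -1 0 0 0 0;0.5 -1 0 0 0 0;0.5 -1 0 0 0 0;0.5 -1 0 0 0 0;0.5 -1 0 0 0 0;0.5 -1 0 0 0 0;0.5 -1 0 0 0 0;0.5 -1 0 0 0 0;0.5 -1 0 0 0 0;0.5 -1 0 0 0 0;0.5 -1 0 0 0 0;0.5 -1 0 0 0 0;0.5 -1 0 0 0 0;0.5 -1 0 0 0 0;0.5 -1 0 0 0 0;0.5 -1 0 0 0 0;0.5 -1 0 0 0 0;0.5 -1 0 0 0 0;0.5 -1 0 0 0 0;0.5 -1 0 0 0 0",
  gripper=1,
)

```text
time: 2.6
eef_pos: [0.4398, 0.2297, 0.2504]
tcp_rot: [0.18, 0.984, 0.0, 0.0]
contact_force: [0.4, 0.2, -1.0]
opening: 1.003
finger_force: 0.0
```

jog_arm(
  deltas="0.5 -1 0 0 0 0;0.5 -1 0 0 0 0;0.5 -1 0 0 0 0;0.5 -1 0 0 0 0;0.5 -1 0 0 0 0;0.5 -1 0 0 0 0;0.5 -1 0 0 0 0;0.5 -1 0 0 0 0;0.5 -1 0 0 0 0;0.5 -1 0 0 0 0;0.5 -1 0 0 0 0;0.5 -1 0 0 0 0;0.6 -1 0 0 0 0;0.6 -1 0 0 0 0;0.5 -0.25 0 0 0 -0.38;0 0 0 0 0 0;0 0 0 0 0 0",
  gripper=0.6,
)

```text
time: 4.72
eef_pos: [0.5933, -0.0533, 0.2502]
tcp_rot: [0.199, 0.98, 0.0, -0.0]
contact_force: [0.1, -0.4, -0.2]
opening: 0.602
finger_force: 0.0
```

Run:
```python
from h import *
s=get_state();print(s['time'],s['eef_pos'],s['tcp_rot'],s['opening'])
d=grab('wrist','w1');print(d['vfov'],d['cx'],d['cy'],d['rvec'],d['tvec'])
```

```text
4.725 [ 0.5933491  -0.05333157  0.25015229] [ 1.98708556e-01  9.80058566e-01  1.24396629e-04 -3.18749076e-04] 0.6017901715790246
65.70646984690485 253.17640345909678 193.71320688829513 [-2.42702496 -1.6092165  -0.21698813] [-0.18395001 -0.5796251   0.22920139]
```

View pics/w1.png

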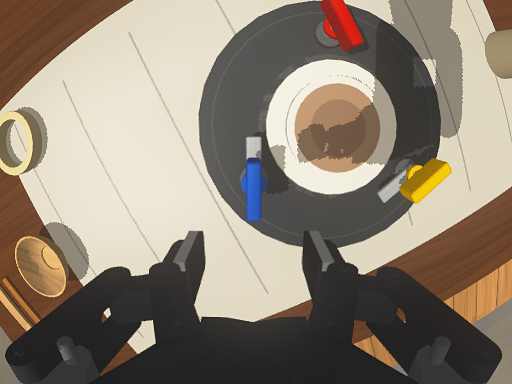

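The wrist view shows the blue bar at (254,189), nearly square to the finger line, with its dog at its upper end (254,147). Yellow is at (426,180). I'll measure all three with the fisheye model.

```bash
cat >> h.py <<'E'
def wray(d,uv,z):
    uv=np.atleast_2d(np.asarray(uv,float)); R=cv2.Rodrigues(np.array(d['rvec'],float))[0]; t=np.array(d['tvec'],float).ravel()
    f=192/np.tan(np.radians(d['vfov'])/2);q=uv-[d['cx'],d['cy']];r=np.linalg.norm(q,axis=1)+1e-9;a=r/f
    v=np.c_[q/r[:,None]*np.sin(a)[:,None],np.cos(a)]@R;c=-R.T@t
    return c+v*((z-c[2])/v[:,2])[:,None]
def wmeas(tag):
    from meas import masks
    d=pickle.load(open(tag+'.pkl','rb'))
    for k,m in masks(d).items():
        nl,l,st,ce=cv2.connectedComponentsWithStats(m.astype(np.uint8))
        if nl<2: continue
        i=1+np.argmax(st[1:,4]);ys,xs=np.where(l==i);p=wray(d,np.c_[xs,ys],.113)[:,:2]
        w,v=np.linalg.eigh(np.cov(p.T));rc=cv2.minAreaRect((p*1000).astype(np.float32))
        print(tag,k,p.mean(0).round(4),'yaw',(np.degrees(np.arctan2(v[1,1],v[0,1]))%180).round(1),'rect',np.round(rc[0]),np.round(rc[1],1),round(rc[2],1))
E
python3 -c "
from h import *
wmeas('w1')"
```

```text
w1 blue [ 0.5933 -0.0511] yaw 157.8 rect [594. -52.] [21.7 55.6] 67.1
w1 yellow [0.6499 0.113 ] yaw 96.5 rect [647. 114.] [37.2 62.3] 17.4
w1 red [0.4815 0.0868] yaw 2.1 rect [480.  84.] [48.1 21.2] 2.6
```

jog_arm(
  deltas="0.08 0 -1 0 0 0;0 0 -1 0 0 0;0 0 -1 0 0 0;0 0 -1 0 0 0;0 0 -1 0 0 0;0 0 -1 0 0 0;0 0 -0.8 0 0 0;0 0 -0.45 0 0 0;0 0 0 0 0 0",
)

```text
time: 5.9
eef_pos: [0.5948, -0.0539, 0.1046]
tcp_rot: [0.199, 0.98, 0.0, -0.001]
contact_force: [0.6, 0.4, 0.1]
opening: 0.596
finger_force: 0.0
```

jog_arm(
  deltas="0 0 0 0 0 0;0 0 0 0 0 0;0 0 0 0 0 0;0 0 0 0 0 0;0 0 0 0 0 0;0 0 0 0 0 0",
  gripper=0,
  squeeze=40,
)

```text
time: 6.65
eef_pos: [0.5957, -0.0541, 0.1064]
tcp_rot: [0.199, 0.98, -0.0, 0.001]
contact_force: [-1.7, 0.3, 5.9]
opening: 0.154
finger_force: 41.1
```

jog_arm(
  deltas="0 0 0 0 0 -0.5;0 0 0 0 0 -0.8;0 0 0 0 0 -0.8;0 0 0 0 0 -0.8;0 0 0 0 0 -0.8;0 0 0 0 0 -0.8;0 0 0 0 0 -0.8;0 0 0 0 0 -0.8;0 0 0 0 0 -0.8;0 0 0 0 0 -0.8;0 0 0 0 0 -0.8;0 0 0 0 0 -0.8;0 0 0 0 0 0;0 0 0 0 0 0",
)

```text
time: 8.4
eef_pos: [0.5957, -0.0541, 0.1064]
tcp_rot: [0.618, 0.787, 0.0, 0.001]
contact_force: [-0.2, 0.4, 5.2]
opening: 0.158
finger_force: 41.3
```

```bash
python3 -c "
from h import *
s=get_state();q=s['tcp_rot'];print(s['wrist_torque'],'yyaw',2*np.degrees(np.arctan2(q[1],q[0]))-90,s['contact_force'])"
```

```text
[-0.03029124  0.18408832 -0.06125746] yyaw 13.730806215636989 [-0.23466489  0.40790997  5.17812187]
```

jog_arm(
  deltas="0 0 0 0 0 -0.3;0 0 0 0 0 -0.3;0 0 0 0 0 -0.2;0 0 0 0 0 0;0 0 0 0 0 0",
)

```text
time: 9.02
eef_pos: [0.5958, -0.0541, 0.1064]
tcp_rot: [0.647, 0.763, -0.0, 0.001]
contact_force: [-0.7, 0.8, 5.2]
opening: 0.155
finger_force: 42.9
```

```bash
python3 -c "
from h import *
s=get_state();q=s['tcp_rot'];print(s['wrist_torque'],'yyaw',2*np.degrees(np.arctan2(q[1],q[0]))-90,s['contact_force'])"
```

```text
[0.10338642 0.07511722 0.69694843] yyaw 9.394919419130048 [-0.69900886  0.75055266  5.15963904]
```

Wrist torque jumped to 0.70 N m at yaw 9.4°, against a predicted stop at 10.5°, so blue is home. Next I release, rise and go over yellow.

jog_arm(
  deltas="0 0 0 0 0 0;0 0 0 0 0 0;0 0 0 0 0 0;0 0 0 0 0 0",
  gripper=0.6,
)

```text
time: 9.52
eef_pos: [0.5949, -0.0539, 0.105]
tcp_rot: [0.648, 0.761, -0.0, -0.0]
contact_force: [1.0, 0.3, 0.0]
opening: 0.595
finger_force: 0.0
```

jog_arm(
  deltas="0 0 1 0 0 0;0 0 1 0 0 0;0 0 1 0 0 0;0 0 1 0 0 0;0 0 1 0 0 0;0.3 0.9 0.5 0 0 0.5;0.3 0.9 0.5 0 0 0.5;0.3 0.9 0 0 0 0.5;0.3 0.9 0 0 0 0;0.3 0.9 0 0 0 0;0.3 0.9 0 0 0 0;0.3 0.9 0 0 0 0;0.3 0.9 0 0 0 0;0.3 0.9 0 0 0 0;0.3 0.45 0 0 0 0;0 0 0 0 0 0;0 0 0 0 0 0",
)

```text
time: 11.65
eef_pos: [0.6551, 0.1166, 0.2252]
tcp_rot: [0.59, 0.808, -0.0, -0.0]
contact_force: [-0.7, 0.1, -0.3]
opening: 0.603
finger_force: 0.0
```

Run:
```python
from h import *
s=get_state();q=s['tcp_rot'];print(s['eef_pos'],'yyaw',2*np.degrees(np.arctan2(q[1],q[0]))-90)
grab('wrist','w2');wmeas('w2')
```

```text
[0.65509839 0.11663606 0.22522468] yyaw 17.73893191702234
w2 blue [ 0.5946 -0.0618] yaw 100.2 rect [595. -62.] [ 9.7 39.2] 11.1
w2 yellow [0.6551 0.1226] yaw 107.6 rect [656. 121.] [22.2 59.2] 17.7
w2 red [0.4769 0.0863] yaw 2.5 rect [476.  86.] [54.9 12.9] 2.1
```

View pics/w2.png

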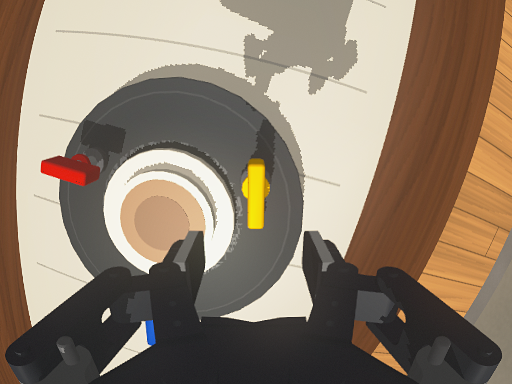

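Yellow at (256,193) is square to the fingers at yaw 107.6°. The visible end of blue, at (151,332), reads yaw about 100°, which is home. Descending on yellow.

jog_arm(
  deltas="0.06 0.05 -1 0 0 0;0 0 -1 0 0 0;0 0 -1 0 0 0;0 0 -1 0 0 0;0 0 -1 0 0 0;0 0 -0.6 0 0 0;0 0 -0.4 0 0 0;0 0 0 0 0 0",
)

```text
time: 12.7
eef_pos: [0.6562, 0.1181, 0.1049]
tcp_rot: [0.589, 0.808, -0.0, -0.0]
contact_force: [0.1, 0.3, 0.5]
opening: 0.598
finger_force: 0.0
```

jog_arm(
  deltas="0 0 0 0 0 0;0 0 0 0 0 0;0 0 0 0 0 0;0 0 0 0 0 0;0 0 0 0 0 0;0 0 0 0 0 0",
  gripper=0,
  squeeze=40,
)

```text
time: 13.45
eef_pos: [0.6567, 0.118, 0.1064]
tcp_rot: [0.589, 0.808, 0.0, 0.0]
contact_force: [-3.3, -0.6, 5.8]
opening: 0.155
finger_force: 40.9
```

jog_arm(
  deltas="0 0 0 0 0 -0.5;0 0 0 0 0 -0.8;0 0 0 0 0 -0.8;0 0 0 0 0 -0.8;0 0 0 0 0 -0.8;0 0 0 0 0 -0.8;0 0 0 0 0 -0.8;0 0 0 0 0 -0.8;0 0 0 0 0 -0.8;0 0 0 0 0 -0.8;0 0 0 0 0 -0.8;0 0 0 0 0 -0.8;0 0 0 0 0 -0.8;0 0 0 0 0 -0.8;0 0 0 0 0 -0.6;0 0 0 0 0 0;0 0 0 0 0 0",
)

```text
time: 15.58
eef_pos: [0.6576, 0.1178, 0.1064]
tcp_rot: [0.934, 0.358, 0.002, 0.001]
contact_force: [2.7, -2.0, 4.8]
opening: 0.153
finger_force: 41.0
```

```bash
python3 -c "
from h import *
s=get_state();q=s['tcp_rot'];print(s['wrist_torque'],'yyaw',2*np.degrees(np.arctan2(q[1],q[0]))-90,s['contact_force'])"
```

```text
[-0.19468259 -0.1743629  -0.03610869] yyaw -48.09917555520243 [ 2.69390326 -1.9856805   4.80262264]
```

jog_arm(
  deltas="0 0 0 0 0 -0.3;0 0 0 0 0 -0.2;0 0 0 0 0 0;0 0 0 0 0 0",
)

```text
time: 16.08
eef_pos: [0.6576, 0.1178, 0.1064]
tcp_rot: [0.942, 0.336, 0.002, 0.001]
contact_force: [3.3, -1.0, 5.0]
opening: 0.161
finger_force: 43.6
```

```bash
python3 -c "
from h import *
s=get_state();q=s['tcp_rot'];print(s['wrist_torque'],'yyaw',2*np.degrees(np.arctan2(q[1],q[0]))-90,s['contact_force'])"
```

```text
[-0.13429164 -0.35050635  0.79473749] yyaw -50.754220093285404 [ 3.25027123 -0.97944598  5.00717111]
```

The stop was felt at 0.79 N m and yaw -50.8°, so yellow is home. I'll release, rise clear and check both.

jog_arm(
  deltas="0 0 0 0 0 0;0 0 0 0 0 0;0 0 0 0 0 0;0 0 0 0 0 0",
  gripper=0.6,
)

```text
time: 16.58
eef_pos: [0.6558, 0.1181, 0.1047]
tcp_rot: [0.943, 0.334, -0.001, -0.0]
contact_force: [0.8, 0.4, 0.3]
opening: 0.603
finger_force: 0.0
```

jog_arm(
  deltas="0 0 1 0 0 0;0 0 1 0 0 0;0 0 1 0 0 0;0 0 1 0 0 0;0 0 1 0 0 0;0 0 1 0 0 0;0 1 1 0 0 0;0 1 0 0 0 0;0 1 0 0 0 0;0 1 0 0 0 0;0 1 0 0 0 0;0 1 0 0 0 0;0 1 0 0 0 0;0 1 0 0 0 0;0 1 0 0 0 0;0 1 0 0 0 0;0 0 0 0 0 0;0 0 0 0 0 0;0 0 0 0 0 0",
)

```text
time: 18.95
eef_pos: [0.6565, 0.3173, 0.2453]
tcp_rot: [0.943, 0.333, -0.0, 0.0]
contact_force: [0.7, -0.5, -0.1]
opening: 0.594
finger_force: 0.0
```

```bash
python3 - <<'E'
from h import *
grab('top','top1');grab('wrist','w3');wmeas('w3')
E
python3 meas.py top1 | grep -v -e wheel -e mould
```

```text
top1 blue 160 [ 0.5945 -0.0545] yaw 101.7 rect [24. 56.] 8.9 px [280.4 172.6]
top1 yellow 154 [0.6556 0.1162] yaw 39.19999999999999 rect [57. 24.] 43.3 px [213.1 150.8]
top1 red 139 [0.4788 0.0837] yaw 3.5 rect [23. 53.] 88.4 px [227.  219.6]
```

View pics/top1.png

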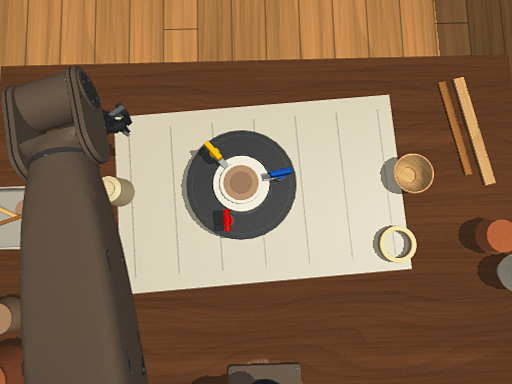

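The top view shows the blue (280,173) and yellow (213,151) dogs both pointing at the wheel's centre. Red is unchanged, and the bowl, tape and spool (partly hidden by the arm) are where they were. Handing in.

```bash
python3 -c "
from h import *
print(ctrl.sign_off())"
```

```text
the job is handed in; nothing more can be done
None
```

I turned the blue bolt and then the yellow one home against their end stops, let go with the arm clear, left the red bolt and the loose items where they were, and handed the job in.

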